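Pin the bottle holder and open the safety cap

TASK

Get the cleaner bottle open: first lock it into its bench holder by taking the round-knobbed steel pin out of the wooden tool block, pushing it fully home down through the hole at the free end of the holder's keeper bar, and letting go of it. Then take the push-and-turn safety cap by its sides, press it down against its spring, twist it anticlockwise (seen from above) about a sixth of a turn while it is pressed, lift it straight up, and finish still holding the cap level, straight above the bottle's mouth and 4 to 12 cm clear of it. The pin stays in, the keeper bar shut and the bottle standing in its holder; leave the other things on the bench where they are.

Things in the scene. Friction and masses are not known exactly. Their poses are not given: they have to be found in the camera images.
- lock_pin: Bright steel locking pin upright in one of the tool block's 3 holes, 45 g. Origin: lower end of its tip, z up. Shank 8 mm dia, 40 mm long, its last 5 mm tapering to 4; collar 16 mm dia at 40-44 mm; neck 10 mm dia; round-topped knob 16 mm dia at 50-70 mm. In the block the tip is 15 mm above the bench; pull it 40 mm up to free it. Fully home, its tip is 40 mm below lock_hole.
- lock_hole (a point): Mouth of the hole in the free end of the steel keeper bar, on its top face, 98 mm above the bench. Vertical, 10 mm dia, 1 mm chamfer: through the 10 mm thick bar, 1 mm gap, then 38 mm deep in the lock post below. Axes: z up; +y along the bar to its hinge; +x horizontally to the bottle's side, whose axis is at x 52, y 72 mm.
- keeper (a joint): Angle of the keeper bar about its upright hinge, rad: 0 = shut across the front of the bottle (as it starts), grows to 1.7 as it swings open towards the robot. Light friction holds it.
- bottle: Square white plastic bottle, body 76 x 76 x 112 mm, about 0.55 kg, loose (1.5 mm play) in a blue-painted steel holder with an 8 mm floor. Origin: centre of its underside, z up. Shoulder to 126 mm, neck 38 mm dia, rim of the mouth at 150 mm above the origin. Back wall 88 mm and rear cheeks 70 mm above the bench and the keeper bar in front keep it from turning.
- cap: Grey ribbed cap on the bottle, 57 mm dia, 32 mm high, 45 g. Origin: centre of its lower edge, z up; seated 132 mm above the bottle's origin (cap top 172 mm above the bench). Locked until pressed: needs 3.5 mm down (11 N), stops hard at 6 mm (14 N). Held down, it turns anticlockwise only; from 0.75 to 1.45 rad (about 1.05 is right) it lifts straight off. Hard stops at both ends.
- liner (a joint): Spring-loaded seal inside the cap, m: 0 with the cap at rest on the bottle (spring 7 N, 1.2 N more per mm), 0.006 with the cap fully pressed, -0.0015 with the cap off.
- punch: Bystander: a dark steel pin punch, plain 13 mm shaft without collar or knob, 55 mm of it standing above the tool block. Origin: lower tip.
- nut_driver: Bystander: a nut driver with a 24 mm black handle whose top is 57 mm above the tool block. Origin: lower tip.
- block: The wooden tool block, fixed, 60 x 170 x 55 mm; origin at the centre of its underside, z up, long side along y. Its three 10 mm holes lie on its top at y = -55, 0 and +55 mm.
- tray: Bystander, fixed: a grey plastic parts tray 110 x 160 x 45 mm; origin at the centre of its underside.
- tape: Bystander: a roll of pale tape lying flat, 110 mm in diameter, 50 mm high; origin at the centre of its underside.
- mug: Bystander: a dark steel cup 76 mm in diameter, 95 mm high; origin at the centre of its underside.
- spray_can: Bystander: an aerosol can 58 mm in diameter, 170 mm high; origin at the centre of its underside.
- sanitiser: Bystander: a clear bottle 56 mm in diameter, 140 mm high; origin at the centre of its underside.
- parts_box: Bystander: a closed carton 100 x 140 x 50 mm; origin at the centre of its underside.
Not all that is in view belongs to the job. Of the things that look like the cap, the largest one is meant.

How it is judged:
By the outcome, as a careful person would: the job done as asked, in the order asked, and still so for the second after the job is handed in, while the arm keeps its last pose, push and grip.
It also fails if it takes over 58 s, if anything falls off the work surface, if the arm or the gripper's body presses on something with over 40 N, if the wrist force passes 120 N, or if a joint passes its speed limit or range.

ROBOT

A 7-joint arm with a two-finger parallel gripper is mounted at the origin on the work surface. World frame = base frame: x ahead of the robot, y to its left, z up, the work surface at z = 0. Lengths are in m, angles in rad, forces in N, time in s.
With the tool pointing down it reaches from about 0.35 to 0.9 m from the base axis. Payload 8.1 kg.
Tool frame: the origin (TCP) lies where the fingers leave the gripper's body, on its centre line; the fingertips stand 66 mm ahead of it and the grasp point (between the pads) lies 47 mm ahead of it; z points along the fingers, y is the line along which they close (so a half turn about z gives the same grasp; the last joint's range is limited). The gripper opens to 92 mm and grips with 3 to 60 N. Pads are 19 mm wide; open, the fingers measure 130 mm over their backs; the gripper's body (75 mm by 190 mm) begins 47 mm behind the grasp point.
Start: joints at [1.225, 0.434, 0.025, 1.573, -0.012, 1.134, -0.075], TCP at [0.15, -0.607, 0.292] pointing down, gripper open.
Joint ranges: [-2.62, 2.62], [-0.44, 2.09], [-1.27, 1.32], [0.08, 2.57], [-1.32, 4.46], [0.12, 2], [-2.74, 2.74]. Speed limits (rad/s): [2.22, 2.22, 3.01, 3.01, 3.14, 3.14, 3.14].

INTERFACE

Orientations are given as a rotation vector (axis times angle).
In Python, from cell import arm gives the robot as it stands.
- The arm moves only by the tool send_rows, never from a script. Its argument "motion" is text: rows parted by semicolons, each of 7 numbers parted by spaces: the closure, from 0 (fully open) to 1 (shut), then the shift along the world's x, y, z in m, then the turn, a rotation vector about the world's x, y, z in degrees. A call has 1 to 5 rows; each row shifts and turns the commanded pose from where the row before left it; what a row does not reach is not made up. A row lasts 1/8 s, in which the tool goes at most 62.5 mm and 10.7 degrees, less where a joint would pass 70% of its speed; a pose out of reach is approached as far as the arm can. A call is refused whole if a number of a shift passes 0.0625 or a number of a turn 10.7, either way. A call with a gripper value outside its range is refused whole. The fingers move at their own pace and stop on an object; "force" is the grip in N (left out, the last holds). Time passes only in rows, so rows that do not move let the fingers close. It gives the time, the measured TCP pose, the force, the opening and the grip force at its end, in the units of the state.
- arm.observe(): the state, without advancing time (a new reading comes with each control period).
- arm.get_image(name): name is "side" or "top"; returns (picture, depth): 400x640x3 uint8, blue, green, red; 400x640 float32, m along the optical axis (not along the pixel's ray), 0 where there is no reading.
- arm.camera_model(name): a dict with "fx", "fy", "cx", "cy" (pixels), "view" (4x4, takes a point from world to camera coordinates). Camera axes: x right, y down, z forward; pixel columns grow to the right and rows downward; lengths in m; the calibration is good to about 2 mm. A picture is of the moment at which its call begins. camera_model takes no time and is no camera call.
- arm.sign_off(): hands the job in; it is judged then, once.
The state is a dict: "clock": time; "joints": joint angles; "dq": joint speeds; "joint_efforts": joint torques, N m; "position": TCP position; "ee_rot": TCP orientation; "force": force on the tool from outside, world axes, zero at the start; "ft_torque": the same for the moment, N m; "width": opening from 0.0 (shut) to 1.0 (fully open); "gripper_force": force on a finger pad.
Only numpy, scipy, OpenCV 4.12 (cv2) and the standard library are available. Lean on these libraries where they do the work, as an engineer would, in place of code of your own. Each camera call takes 0.05 s, during which the arm holds its last target. There are 200 camera calls.

## Working session

There is one attempt and no reset: what is moved stays moved. The work goes in short steps, Python scripts to look and compute and a tool call to move; the robot and the scene stay as the last step left them, time stands still between calls to the robot, and variables do not carry over. Pictures are saved under pics/ and viewed, at most 10 in all, crops included, and the job is handed in when it is done.

Besides the shell and the picture viewer there is one more tool, called after "Request:" as name(argument=value, ...) on one line, values as JSON. send_rows: Moves the arm, as the interface text tells. Its arguments: {"type":"object","properties":{"motion":{"type":"string"},"force":{"type":"number"}},"required":["motion"]}

```bash
mkdir -p pics; cat > h.py <<'E'
from cell import arm
import numpy as np, cv2
def P(n,u,v,d):
    m=arm.camera_model(n); V=np.array(m["view"])
    c=np.array([(u-m["cx"])*d/m["fx"],(v-m["cy"])*d/m["fy"],d])
    return V[:3,:3].T@(c-V[:3,3])
def ray(n,u,v):
    m=arm.camera_model(n); V=np.array(m["view"])
    o=-V[:3,:3].T@V[:3,3]; return o,V[:3,:3].T@np.array([(u-m["cx"])/m["fx"],(v-m["cy"])/m["fy"],1])
def onz(n,u,v,z):
    o,d=ray(n,u,v); return o+d*(z-o[2])/d[2]
def cloud(n,D):
    m=arm.camera_model(n); V=np.array(m["view"])
    v,u=np.mgrid[:D.shape[0],:D.shape[1]]
    c=np.stack([(u-m["cx"])*D/m["fx"],(v-m["cy"])*D/m["fy"],D],-1)
    return (c-V[:3,3])@V[:3,:3]
E
python3 - <<'E'
from h import *
for n in("side","top"):
    p,d=arm.get_image(n); cv2.imwrite(f"pics/{n}0.png",p); np.save(f"{n}0.npy",d)
    m=arm.camera_model(n);V=np.array(m["view"]);print(n,m["fx"],m["cx"],m["cy"],(-V[:3,:3].T@V[:3,3]).round(3),V[:3,:3].round(2).tolist())
s=arm.observe();print(s)
E
```

```text
side 455.64448993623694 323.0178626446385 200.03840541275437 [-0.01   0.748  0.7  ] [[-0.8, -0.59, 0.01], [-0.3, 0.4, -0.87], [0.51, -0.7, -0.5]]
top 422.08055241456884 322.77376224932516 201.58386059009456 [ 0.524 -0.049  1.339] [[0.01, -1.0, -0.02], [-1.0, -0.01, -0.06], [0.06, 0.02, -1.0]]
{'clock': 0.1, 'joints': array([ 1.2253839 ,  0.43518161,  0.02497759,  1.57397948, -0.01157692,
        1.13402422, -0.07509879]), 'dq': array([ 0.00040689, -0.00152972, -0.00286177, -0.00287917,  0.00071831,
       -0.00059778,  0.00248974]), 'joint_efforts': array([ 3.27966343e-03, -6.69129324e+01,  9.88174416e-01, -3.15147185e+01,
       -6.05417532e-02,  3.73973174e-02,  1.08257407e-05]), 'position': array([ 0.15013303, -0.60632835,  0.29151616]), 'ee_rot': array([-3.11707987e+00, -3.80205498e-01,  5.14587372e-04]), 'force': array([-1.69945598,  0.77402456,  1.13156936]), 'ft_torque': array([ 0.01914287, -0.00956395,  0.02323204]), 'gripper_force': 0.0, 'width': 1.0007653415917206}
```

View pics/side0.png

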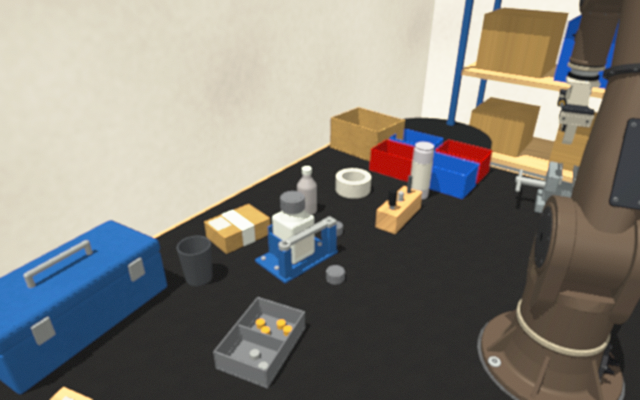

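View pics/top0.png

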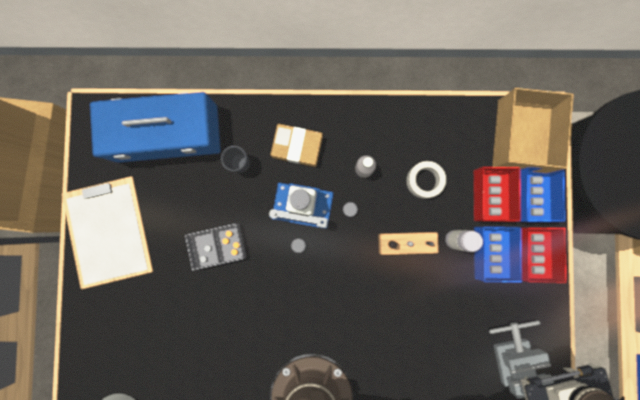

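Both views are coarse. In the top view the block is near (408,244), with the holder and cap near (301,203). In the side view the block is near (400,207) and the cap near (292,202). I'll zoom into all of these in one composite.

```bash
python3 - <<'E'
from h import *
t=cv2.imread("pics/top0.png");s=cv2.imread("pics/side0.png")
def c(i,x,y,w,h): return cv2.resize(i[y:y+h,x:x+w],(400,300),interpolation=cv2.INTER_CUBIC)
a=np.vstack([np.hstack([c(t,372,218,72,54),c(t,264,174,80,60)]),np.hstack([c(s,364,165,80,60),c(s,250,185,100,75)])])
cv2.imwrite("pics/z0.png",a)
E
```

```text
(no output)
```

View pics/z0.png

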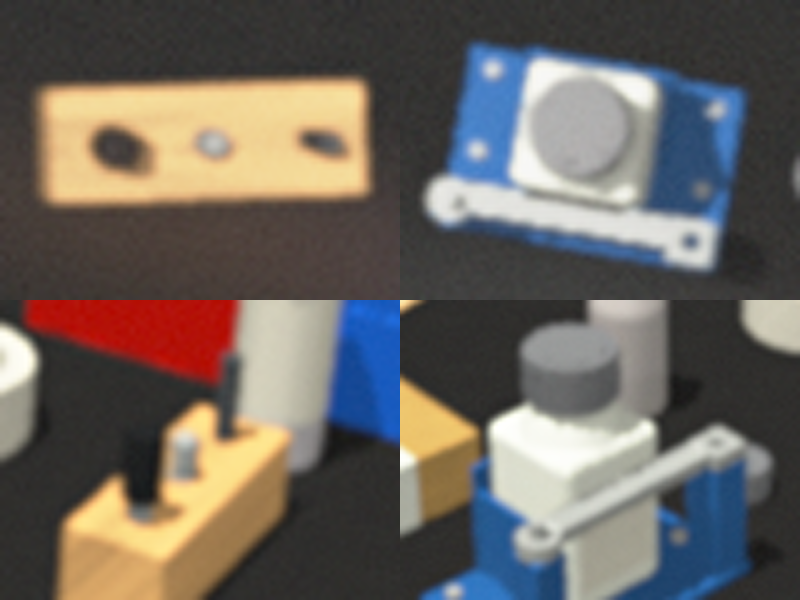

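The pin is in the middle hole: top ≈(410,244), side ≈(401,195). The lock hole is at the square end of the bar, top ≈(322,222), side ≈(329,220). Next I'll triangulate these.

```bash
cat >> h.py <<'E'
def tri(a,b):
    (o1,d1),(o2,d2)=ray("top",*a),ray("side",*b)
    d1=d1/np.linalg.norm(d1);d2=d2/np.linalg.norm(d2)
    t=np.linalg.lstsq(np.stack([d1,-d2],1),o2-o1,rcond=None)[0]
    p,q=o1+t[0]*d1,o2+t[1]*d2
    return (p+q)/2,np.linalg.norm(p-q)
def blob(m,w=None):  # largest-component weighted centroid
    n,l,st,ce=cv2.connectedComponentsWithStats(m.astype(np.uint8))
    k=1+np.argmax(st[1:,4]); q=l==k; v,u=np.nonzero(q); w=np.ones(len(u)) if w is None else w[q]
    return np.array([(u*w).sum(),(v*w).sum()])/w.sum(),st[k]
E
python3 - <<'E'
from h import *
t=cv2.imread("pics/top0.png");s=cv2.imread("pics/side0.png");Dt=np.load("top0.npy");Ds=np.load("side0.npy")
def crop(i,x,y,w,h): m=np.zeros(i.shape[:2],bool); m[y:y+h,x:x+w]=1; return m
ht,hs=[cv2.cvtColor(i,cv2.COLOR_BGR2HSV).astype(int) for i in(t,s)]
# pin
mt=crop(t,404,238,13,12)&(ht[...,1]<70)&(ht[...,2]>110)
ms=crop(s,397,188,10,14)&(hs[...,1]<70)&(hs[...,2]>110)
ct,bt=blob(mt);cs,bs=blob(ms);print("pin",ct,bt,cs,bs,tri(ct,cs), "ztop.085:",onz("top",*ct,.083))
# cap top
Ct=cloud("top",Dt);Cs=cloud("side",Ds)
for nm,C,i in(("top",Ct,ht),("side",Cs,hs)):
    b=(abs(C[...,2]-.172)<.006)&(i[...,1]<60)&crop(t,255,170,90,70)
    c,st=blob(b); q=C[b]; print("cap",nm,c,st,np.median(q,0),q.min(0),q.max(0))
print("capD",tri(blob((abs(Ct[...,2]-.172)<.006)&crop(t,255,170,90,70))[0],blob((abs(Cs[...,2]-.172)<.006)&crop(t,255,170,90,70))[0]))
# hole: dark centroid
for nm,i,(x,y,w,h) in(("top",t,(318,218,8,8)),("side",s,(324,215,10,9))):
    g=cv2.cvtColor(i,cv2.COLOR_BGR2GRAY); print(nm,x,y);print(g[y:y+h,x:x+w])
# bar pts
for nm,C in(("top",Ct),("side",Cs)):
    b=(abs(C[...,2]-.098)<.006)&crop(t,255,170,90,90)&((ht if nm=="top" else hs)[...,1]<60)&(C[...,0]<.52)
    q=C[b][:,:2]; 
    if len(q)>5: print("bar",nm,len(q),q.min(0),q.max(0),np.median(C[b][:,2]),cv2.minAreaRect((q*1000).astype(np.float32)))
b=(abs(Ct[...,2]-.055)<.006)&crop(t,370,225,80,40); print("block",cv2.minAreaRect((Ct[b][:,:2]*1000).astype(np.float32)))
print("pin depth",Ct[240:249,406:415,2].round(3), Cs[190:202,397:406,2].round(3))
E
```

```text
pin [409.95 243.4 ] [407 242   6   4  20] [400.11627907 195.79069767] [398 191   5  10  43] (array([ 0.478051  , -0.29078168,  0.06648708]), np.float64(0.0026036451029726937)) ztop.085: [ 0.47752716 -0.28830167  0.083     ]
cap top [298.71646341 198.60060976] [289 189  21  21 328] [0.60001243 0.03555831 0.17257114] [0.57203296 0.0078053  0.16705922] [0.62774313 0.06359845 0.17783962]
cap side [292.71372549 197.76862745] [281 192  24  14 255] [0.59544672 0.04093454 0.17023577] [0.57013374 0.01089005 0.16601091] [0.62853116 0.06729022 0.17305509]
capD (array([0.60062858, 0.03631927, 0.16666786]), np.float64(0.0010711911028037262))
top 318 218
[[211 213 209 204 202 198 195 182]
 [220 219 218 214 215 218 218 211]
 [222 218 205 188 185 201 217 216]
 [220 211 179 143 136 170 205 210]
 [219 206 166 122 111 154 198 206]
 [217 213 185 155 148 176 206 206]
 [217 221 212 200 198 208 217 205]
 [201 209 211 213 217 219 218 195]]
side 324 215
[[ 45  43  48  57  66  71  67  54  46  43]
 [ 43  50  70  98 119 127 120  95  67  51]
 [ 64  86 115 150 172 180 173 147 116  86]
 [113 143 166 184 200 203 20
[... 956 characters left out ...]
05   0.079  0.053  0.05   0.052  0.051]
 [ 0.108  0.055  0.051  0.08   0.081  0.081  0.08   0.054  0.055]
 [ 0.104  0.055  0.079  0.081  0.081  0.079  0.08   0.077  0.053]
 [ 0.103  0.049  0.076  0.079  0.078  0.078  0.078  0.076  0.052]
 [ 0.098  0.053  0.072  0.076  0.075  0.074  0.073  0.052  0.052]
 [ 0.098  0.054  0.07   0.071  0.071  0.071  0.07   0.053  0.054]
 [ 0.094  0.051  0.066  0.067  0.066  0.065  0.066  0.054  0.052]
 [ 0.089  0.054  0.064  0.066  0.065  0.067  0.063  0.052  0.052]
 [ 0.087  0.055  0.057  0.059  0.06   0.057  0.054  0.052  0.051]
 [ 0.082  0.056  0.057  0.058  0.058  0.055  0.055  0.052  0.053]
 [ 0.051  0.051  0.054  0.053  0.058  0.053  0.055  0.053  0.052]]
```

```bash
python3 - <<'E'
from h import *
t=cv2.imread("pics/top0.png");s=cv2.imread("pics/side0.png");Dt=np.load("top0.npy");Ds=np.load("side0.npy")
Ct=cloud("top",Dt);Cs=cloud("side",Ds)
ht=cv2.cvtColor(t,cv2.COLOR_BGR2HSV).astype(int)
def box(x,y,w,h): m=np.zeros(Dt.shape,bool); m[y:y+h,x:x+w]=1; return m
b=box(404,238,14,12)&(Ct[...,2]>.066); c,st=blob(b); print("pin top",c,st,onz("top",*c,.080)); ct=c
for z in(.065,): 
  b=box(396,188,11,16)&(Cs[...,2]>z)&(Cs[...,2]<.088)&(Cs[...,0]<.52); q=Cs[b];print("pin side",blob(b),q.mean(0), q.max(0),q.min(0)); print(tri(ct,blob(b)[0]))
for n,i,(x,y,w,h),th in(("top",t,(319,219,7,6),212),("side",s,(326,218,6,5),200)):
    g=cv2.cvtColor(i,cv2.COLOR_BGR2GRAY).astype(float)[y:y+h,x:x+w]; W=np.clip(th-g,0,None); v,u=np.mgrid[y:y+h,x:x+w]
    c=[(u*W).sum()/W.sum(),(v*W).sum()/W.sum()]; print("hole",n,c,onz(n,*c,.098)); 
    if n=="top": a=c
    else: print(tri(a,c))
b=box(264,200,80,34)&(ht[...,1]<60)&(abs(Ct[...,2]-.098)<.008); n,l,stt,_=cv2.connectedComponentsWithStats(b.astype(np.uint8)); b=l==1+np.argmax(stt[1:,4])
q=Ct[b];print("bar",len(q),np.median(q[:,2]),cv2.minAreaRect((q[:,:2]*1000).astype(np.float32)))
q2=q[:,:2]-q[:,:2].mean(0);w,v=np.linalg.eigh(q2.T@q2);print("bar yaw(of +y)",np.degrees(np.arctan2(-v[0,1],v[1,1])),v[:,1])
b=box(372,225,72,40)&(ht[...,1]>70)&(ht[...,2]>130)&(abs(Ct[...,2]-.055)<.01);v,u=np.nonzero(b)
r=cv2.minAreaRect(np.stack([u,v],1).astype(np.float32));print(r);bp=np.array([onz("top",*p,.055) for p in cv2.boxPoints(r)]);print(bp.round(4),bp.mean(0))
# bottle body top / shoulder white
b=box(264,174,80,50)&(ht[...,1]<60)&(Ct[...,2]>.11)&(Ct[...,2]<.16);q=Ct[b];print("bottle",cv2.minAreaRect((q[:,:2]*1000).astype(np.float32)))
# blue holder floor
b=box(255,170,90,70)&(ht[...,1]>120)&(ht[...,0]>100)&(Ct[...,2]<.02);q=Ct[b];print("floor",cv2.minAreaRect((q[:,:2]*1000).astype(np.float32)))
E
```

```text
pin top [409.60714286 243.17857143] [407 241   6   6  28] [ 0.47805683 -0.28785979  0.08      ]
pin side (array([401.23529412, 194.61764706]), array([399, 191,   6,   8,  34], dtype=int32)) [ 0.47162393 -0.27591754  0.0759027 ] [ 0.48025863 -0.22876568  0.08736492] [ 0.46043655 -0.29494028  0.06547439]
(array([ 0.47698453, -0.29000925,  0.07091018]), np.float64(0.0016985528634340576))
hole top [np.float64(321.73302107728335), np.float64(221.88173302107728)] [ 0.53777359 -0.02706681  0.098     ]
hole side [np.float64(328.2140350877193), np.float64(219.77543859649123)] [ 0.53902921 -0.02399906  0.098     ]
(array([ 0.53892875, -0.02625462,  0.09683063]), np.float64(0.0027782600418449002))
bar 379 0.09807285413684305 ((550.5530395507812, 44.81912612915039), (169.7179718017578, 26.577497482299805), 80.30150604248047)
bar yaw(of +y) -9.375972061307968 [0.16291221 0.98664057]
((408.3634033203125, 243.0391845703125), (20.022584915161133, 56.89722442626953), 88.02507019042969)
[[ 0.5036 -0.202   0.055 ]
 [ 0.5117 -0.3735  0.055 ]
 [ 0.4515 -0.3753  0.055 ]
 [ 0.4434 -0.2043  0.055 ]] [ 0.47755693 -0.28877033  0.055     ]
bottle ((600.3556518554688, 57.19795227050781), (81.8547592163086, 122.57849884033203), 0.5143383741378784)
floor ((593.365966796875, 37.77573013305664), (181.75704956054688, 123.47022247314453), 81.08120727539062)
```

Request:
send_rows(motion="0 0.033 0.032 0 0 0 7.9;0 0.033 0.032 0 0 0 7.9;0 0.033 0.032 0 0 0 7.9;0 0.033 0.032 0 0 0 7.9;0 0.033 0.032 0 0 0 7.9", force=25)

```text
clock: 0.72
position: [0.316, -0.4454, 0.292]
ee_rot: [-2.803, -1.418, 0.0]
force: [0.6, -0.4, 0.2]
width: 1.001
gripper_force: 0.0
```

Request:
send_rows(motion="0 0.033 0.032 0 0 0 7.9;0 0.033 0.032 0 0 0 7.9;0 0.033 0.032 0 0 0 7.9;0 0.033 0.032 0 0 0 7.9;0.2 0.031 0.030 0 0 0 7.6")

```text
clock: 1.35
position: [0.479, -0.2874, 0.292]
ee_rot: [-2.165, -2.276, 0.0]
force: [0.8, -0.7, 0.3]
width: 0.934
gripper_force: 0.0
```

```bash
cat >> h.py <<'E'
from scipy.spatial.transform import Rotation as R
def st():
    s=arm.observe(); M=R.from_rotvec(s["ee_rot"]).as_matrix(); y=M[:,1]
    print("t",round(s["clock"],2),"pos",s["position"].round(4),"ylineYaw",np.degrees(np.arctan2(y[1],y[0])).round(1),"z",M[:,2].round(3),"F",s["force"].round(1),"T",s["ft_torque"].round(2),"w",round(s["width"]*92,1),"g",round(s["gripper_force"],1),"q7",s["joints"][6].round(2)); return s
E
python3 -c "from h import *; st()"
```

```text
t 1.35 pos [ 0.479  -0.2874  0.292 ] ylineYaw 2.9 z [-0.  0. -1.] F [ 0.8 -0.7  0.3] T [ 0.01 -0.15 -0.03] w 85.9 g 0.0 q7 0.34
```

Request:
send_rows(motion="0.4 -0.001 -0.001 -0.05 0 0 0;0.5 0 0 -0.05 0 0 0;0.5 0 0 -0.04 0 0 0;0.5 0 0 -0.02 0 0 0;0.5 0 0 -0.006 0 0 0")

```text
clock: 1.98
position: [0.4764, -0.2893, 0.1247]
ee_rot: [-2.168, -2.269, 0.001]
force: [-0.4, 0.5, 0.9]
width: 0.499
gripper_force: 0.0
```

```bash
python3 - <<'E'
from h import *
st()
t,_=arm.get_image("top");s,_=arm.get_image("side")
c=lambda i,x,y:cv2.resize(i[y:y+60,x:x+80],(400,300),interpolation=cv2.INTER_CUBIC)
cv2.imwrite("pics/g1.png",np.hstack([c(t,370,213),c(s,364,165)]))
E
```

```text
t 1.98 pos [ 0.4764 -0.2893  0.1247] ylineYaw 2.6 z [-0.003  0.001 -1.   ] F [-0.4  0.5  0.9] T [-0.03 -0.11  0.04] w 45.9 g 0.0 q7 0.24
```

View pics/g1.png

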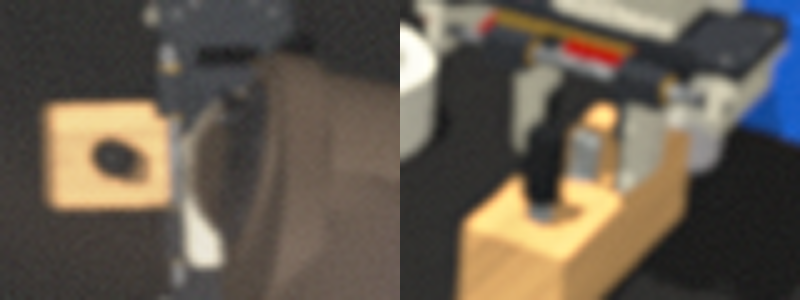

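The side crop shows the pin at about (185,155), standing between the two fingers and clear of the nut driver. I'll close on it and lift.

Request:
send_rows(motion="1 0 0.001 0 0 0 0;1 0 0 0 0 0 0;1 0 0 0 0 0 0;1 0 0 0 0 0 0;1 0 0 0 0 0 0", force=35)

```text
clock: 2.7
position: [0.4774, -0.2888, 0.1266]
ee_rot: [2.17, 2.271, 0.0]
force: [-1.0, 0.1, 3.6]
width: 0.164
gripper_force: 35.0
```

```bash
python3 -c "from h import *; st()"
```

```text
t 2.7 pos [ 0.4774 -0.2888  0.1266] ylineYaw 2.6 z [ 0.001 -0.    -1.   ] F [-1.   0.1  3.6] T [-0.08  0.02  0.04] w 15.1 g 35.0 q7 0.24
```

Request:
send_rows(motion="1 0 0 0.015 0 0 0;1 0 0 0.025 0 0 0;1 0 0 0.04 0 0 0;1 0 0 0.04 0 0 0;1 0 0 0 0 0 0")

```text
clock: 3.32
position: [0.4788, -0.2891, 0.2502]
ee_rot: [2.166, 2.267, 0.003]
force: [-0.2, 0.7, -0.4]
width: 0.164
gripper_force: 35.0
```

Request:
send_rows(motion="1 0.01 0.044 0 0 0 -8;1 0.01 0.044 0 0 0 -8;1 0.01 0.044 0 0 0 -8;1 0.01 0.044 0 0 0 -8;1 0.01 0.044 0 0 0 -8")

```text
clock: 3.95
position: [0.5269, -0.0672, 0.2459]
ee_rot: [-2.819, -1.385, 0.002]
force: [-0.2, -0.1, -0.1]
width: 0.159
gripper_force: 35.0
```

Request:
send_rows(motion="1 0.010 0.042 0 0 0 -8;1 0 0 0 0 0 0;1 0 0 -0.02 0 0 0;1 0 0 0 0 0 0")

```text
clock: 4.45
position: [0.5359, -0.0276, 0.2249]
ee_rot: [-2.906, -1.192, 0.006]
force: [0.2, 0.5, 0.7]
width: 0.16
gripper_force: 35.0
```

```bash
python3 - <<'E'
from h import *
st()
t,d=arm.get_image("top");s,d2=arm.get_image("side");cv2.imwrite("pics/t2.png",t);cv2.imwrite("pics/s2.png",s);np.save("s2.npy",d2)
c=lambda i,x,y:cv2.resize(i[y:y+60,x:x+80],(800,600),interpolation=cv2.INTER_CUBIC)
cv2.imwrite("pics/g2.png",np.vstack([cv2.resize(c(s,280,175),(800,600))]))
E
```

```text
t 4.45 pos [ 0.5359 -0.0276  0.2249] ylineYaw -45.4 z [-0.004 -0.    -1.   ] F [0.2 0.5 0.7] T [-0.02 -0.02 -0.01] w 14.7 g 35.0 q7 -0.98
```

View pics/g2.png

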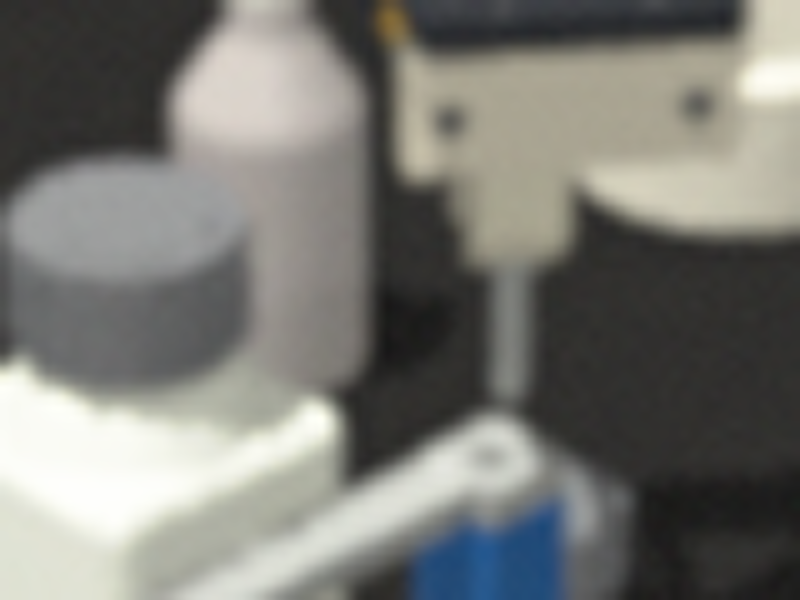

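Side view: the pin hangs straight. Its shank is at crop x≈511 and the hole at about (488,455), so there is a sideways offset, which I'll measure.

```bash
python3 - <<'E'
from h import *
s=cv2.imread("pics/s2.png");g=cv2.cvtColor(s,cv2.COLOR_BGR2GRAY).astype(float)
m=arm.camera_model("side");V=np.array(m["view"])
pr=lambda p:(lambda c:np.array([m["fx"]*c[0]/c[2]+m["cx"],m["fy"]*c[1]/c[2]+m["cy"]]))(V[:3,:3]@p+V[:3,3])
for z in(.115,.125,.135,.145,.155):print(z,pr(np.array([.5359,-.0276,z])).round(2))
for r in range(202,218):
    row=g[r,322:342]; W=np.clip(row-60,0,None);W[(np.arange(322,342)<327)|(np.arange(322,342)>335)]=0; u=np.arange(322,342);print(r,round((u*W).sum()/max(W.sum(),1),2),row[4:14].astype(int))
W=np.clip(200-g[218:223,326:332],0,None);print("hole",(np.mgrid[218:223,326:332]*W).sum((1,2))/W.sum(), "pred",pr(np.array([.5378,-.0262,.098])))
E
```

```text
0.115 [330.2  213.68]
0.125 [330.26 210.19]
0.135 [330.32 206.66]
0.145 [330.38 203.1 ]
0.155 [330.44 199.5 ]
202 330.57 [ 56  66  80 104 121 122 109  86  65  51]
203 330.65 [ 46  48  63  96 120 122 102  72  51  47]
204 330.61 [ 46  46  64  96 122 122 102  70  49  47]
205 330.59 [ 45  47  64  98 122 122 100  71  49  46]
206 330.58 [ 44  47  64  99 122 123 101  70  48  48]
207 330.62 [ 47  47  65  97 122 123 102  72  53  47]
208 330.59 [ 46  48  66  98 122 122 101  72  50  48]
209 330.56 [ 48  48  65  99 122 121 101  69  50  48]
210 330.55 [ 46  48  64 100 122 123  98  69  47  46]
211 330.48 [ 48  47  67 102 126 122 100  67  49  46]
212 330.41 [ 46  47  69 106 128 124  98  66  47  46]
213 330.33 [ 46  47  67 105 126 121  92  61  48  47]
214 330.36 [ 46  46  61  90 109 104  80  55  47  49]
215 329.84 [50 59 71 87 96 85 64 48 48 47]
216 329.1 [ 73 100 122 131 125 100  69  50  46  46]
217 329.32 [119 153 177 184 177 152 110  72  52  48]
hole [219.65217391 328.16847826] pred [329.14173795 219.55355351]
```

```bash
python3 - <<'E'
from h import *
st()
s,_=arm.get_image("side");st()
g=cv2.cvtColor(s,cv2.COLOR_BGR2GRAY).astype(float)
m=arm.camera_model("side");V=np.array(m["view"])
p=arm.observe()["position"]
pr=lambda p:(lambda c:np.array([m["fx"]*c[0]/c[2]+m["cx"],m["fy"]*c[1]/c[2]+m["cy"]]))(V[:3,:3]@p+V[:3,3])
u=np.arange(326,337)
for r in range(204,214,2):
    W=np.clip(g[r,326:337]-60,0,None);print(r,round((u*W).sum()/W.sum(),2))
print(pr(np.array([p[0],p[1],.125])),pr(np.array([p[0],p[1],.098])))
t,_=arm.get_image("top")
g=cv2.cvtColor(t,cv2.COLOR_BGR2GRAY);print(g[216:228:1,316:330])
E
```

```text
t 4.55 pos [ 0.5369 -0.0275  0.2263] ylineYaw -45.4 z [-0.001 -0.    -1.   ] F [ 1.1 -1.3  0.3] T [-0.01 -0.08  0.01] w 15.0 g 35.0 q7 -0.98
t 4.6 pos [ 0.5373 -0.0273  0.2267] ylineYaw -45.4 z [ 0. -0. -1.] F [-0.5 -0.5  0.4] T [-0.04 -0.03 -0.02] w 15.1 g 35.0 q7 -0.98
204 330.44
206 330.42
208 330.4
210 330.38
212 330.28
[329.73959336 210.05446184] [329.58748957 219.4240484 ]
[[126 123 124 127 127 127 126 127 126 126 125 128 125 127]
 [125 126 125 128 129 126 125 127 126 128 127 126 126 127]
 [128 127 130 126 125 127 128 123 127 126 125 124 125 126]
 [125 129 128 126 125 124 125 125 124 124 124 120 121 120]
 [126 125 126 123 123 121 121 120 120 119 115 117 111 110]
 [118 120 120 119 113 112 111 112 107 103 106 105 107 105]
 [110 110 109 107 107 105 102 101 101 102  99 104 103 102]
 [102 103 101 100 101  98 101  98 101 100 100  99 102 102]
 [102 101  99 101 100 100 101 101 100  99 100  98 101  99]
 [101  98  98 100 101 100 100  98 102  99  95  99  99 100]
 [ 99 101  99 101 103  98  99 101 102  99  98  97  99  98]
 [100 102 101 100  99 100 101 100  98  97  98  97  98 100]]
```

Request:
send_rows(motion="1 0.002 0.0015 -0.006 0 0 0;1 0 0 -0.006 0 0 0;1 0 0 0 0 0 0;1 0 0 0 0 0 0")

```text
clock: 5.15
position: [0.5392, -0.0252, 0.2142]
ee_rot: [-2.906, -1.192, 0.0]
force: [0.4, -0.5, -0.8]
width: 0.165
gripper_force: 35.0
```

```bash
python3 - <<'E'
from h import *
st()
s,_=arm.get_image("side");cv2.imwrite("pics/s3.png",s)
cv2.imwrite("pics/g3.png",cv2.resize(s[200:230,310:350],(800,600),interpolation=cv2.INTER_CUBIC))
E
```

```text
t 5.15 pos [ 0.5392 -0.0252  0.2142] ylineYaw -45.4 z [-0. -0. -1.] F [ 0.4 -0.5 -0.8] T [-0.02 -0.05  0.05] w 15.2 g 35.0 q7 -0.99
```

View pics/g3.png

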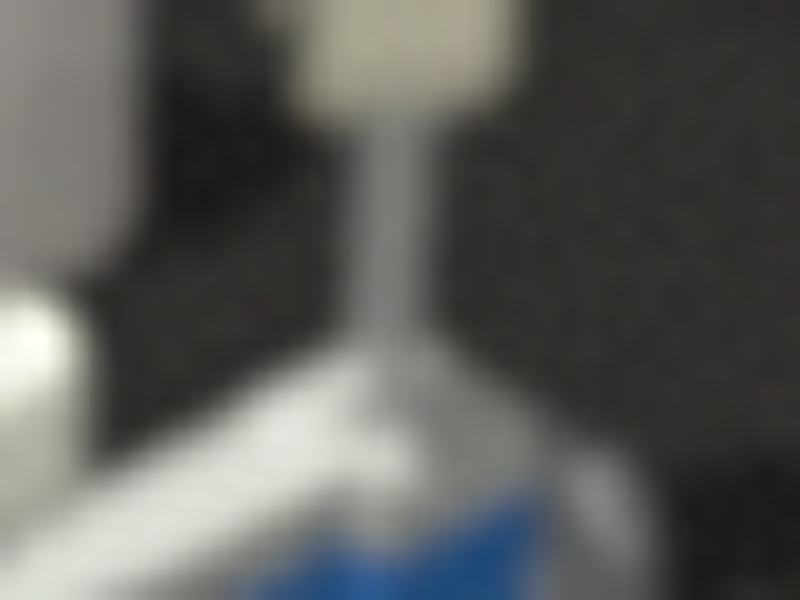

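The tip is at crop (393,390), directly over the hole location at about (380,410), less than 2 mm to its right. I'll nudge it left and lower gently.

Request:
send_rows(motion="1 0.0006 0.0004 -0.003 0 0 0;1 0 0 -0.003 0 0 0;1 0 0 -0.003 0 0 0;1 0 0 0 0 0 0;1 0 0 0 0 0 0")

```text
clock: 5.82
position: [0.5399, -0.0248, 0.2052]
ee_rot: [2.907, 1.192, 0.0]
force: [-0.7, 1.3, -0.6]
width: 0.163
gripper_force: 35.0
```

```bash
python3 -c "from h import *; st()"
```

```text
t 5.83 pos [ 0.5399 -0.0248  0.2052] ylineYaw -45.4 z [ 0. -0. -1.] F [-0.7  1.3 -0.6] T [-0.06 -0.05 -0.02] w 15.0 g 35.0 q7 -1.0
```

Request:
send_rows(motion="1 0 0 -0.004 0 0 0;1 0 0 -0.004 0 0 0;1 0 0 0 0 0 0;1 0 0 0 0 0 0")

```text
clock: 6.32
position: [0.5398, -0.0247, 0.1972]
ee_rot: [-2.907, -1.192, 0.0]
force: [0.5, -0.4, -0.6]
width: 0.16
gripper_force: 35.0
```

```bash
python3 -c "from h import *; st()"
```

```text
t 6.33 pos [ 0.5398 -0.0247  0.1972] ylineYaw -45.4 z [-0.  0. -1.] F [ 0.5 -0.4 -0.6] T [-0.02 -0.06  0.04] w 14.8 g 35.0 q7 -1.0
```

Request:
send_rows(motion="1 0 0 -0.005 0 0 0;1 0 0 -0.005 0 0 0;1 0 0 -0.005 0 0 0;1 0 0 -0.005 0 0 0;1 0 0 0 0 0 0")

```text
clock: 6.95
position: [0.5396, -0.0248, 0.1767]
ee_rot: [-2.906, -1.192, 0.001]
force: [-1.0, -0.2, -0.5]
width: 0.165
gripper_force: 35.0
```

```bash
python3 -c "from h import *; st()"
```

```text
t 6.95 pos [ 0.5396 -0.0248  0.1767] ylineYaw -45.4 z [-0.001  0.    -1.   ] F [-1.  -0.2 -0.5] T [-0.06  0.01  0.04] w 15.2 g 35.0 q7 -1.01
```

Request:
send_rows(motion="1 0 0 -0.004 0 0 0;1 0 0 -0.003 0 0 0;1 0 0 -0.001 0 0 0;1 0 0 -0.001 0 0 0;1 0 0 0 0 0 0")

```text
clock: 7.58
position: [0.54, -0.0248, 0.1694]
ee_rot: [2.906, 1.192, 0.001]
force: [-4.0, -0.4, 12.6]
width: 0.165
gripper_force: 35.0
```

```bash
python3 -c "from h import *; st()"
```

```text
t 7.58 pos [ 0.54   -0.0248  0.1694] ylineYaw -45.4 z [ 0.001 -0.    -1.   ] F [-4.  -0.4 12.6] T [-0.21  0.98  0.09] w 15.2 g 35.0 q7 -1.02
```

Request:
send_rows(motion="0.5 0 0 0.001 0 0 0;0.5 0 0 0 0 0 0;0.5 0 0 0.02 0 0 0;0.3 0 0 0.05 0 0 0;0 0 0 0.05 0 0 0")

```text
clock: 8.2
position: [0.5395, -0.0247, 0.2902]
ee_rot: [-2.906, -1.192, 0.001]
force: [1.1, -0.2, -0.1]
width: 0.652
gripper_force: 0.0
```

Request:
send_rows(motion="0 0 -0.06 0 0 0 0;0 0 -0.06 0 0 0 0;0 0 -0.06 0 0 0 0;0 0 0 0 0 0 0")

```text
clock: 8.7
position: [0.5386, -0.211, 0.2886]
ee_rot: [2.91, 1.179, -0.003]
force: [-0.6, 0.3, -0.6]
width: 0.998
gripper_force: 0.0
```

```bash
python3 - <<'E'
from h import *
st()
t,d=arm.get_image("top");s,d2=arm.get_image("side");Ct=cloud("top",d);Cs=cloud("side",d2)
k=Ct[214:230,314:330]; q=k[k[...,2]>.112]; print("knob top",len(q),q.mean(0).round(4),q.max(0))
k=Cs[195:225,318:340]; q=k[(k[...,2]>.105)&(abs(k[...,0]-.54)<.03)&(abs(k[...,1]+.025)<.03)]; print("knob side",len(q),q.mean(0).round(4),q.max(0))
b=(Ct[...,2]>.166)&(Ct[...,2]<.178);b[:,:255]=0;b[:,345:]=0;b[:170]=0;b[240:]=0
c,_=blob(b);print("cap",onz("top",*c,.172))
c=lambda i,x,y:cv2.resize(i[y:y+60,x:x+80],(400,300),interpolation=cv2.INTER_CUBIC)
cv2.imwrite("pics/g4.png",np.hstack([c(t,264,174),c(s,270,180)]))
E
```

```text
t 8.7 pos [ 0.5386 -0.211   0.2886] ylineYaw -45.9 z [-0.001 -0.002 -1.   ] F [-0.6  0.3 -0.6] T [ 0.02 -0.05  0.  ] w 91.8 g 0.0 q7 -0.62
knob top 27 [ 0.5372 -0.0271  0.2151] [ 0.5457935  -0.01959618  1.33931173]
knob side 54 [ 0.5344 -0.021   0.1167] [ 0.54362596 -0.0146998   0.1257637 ]
cap [0.60054882 0.03626077 0.172     ]
```

View pics/g4.png

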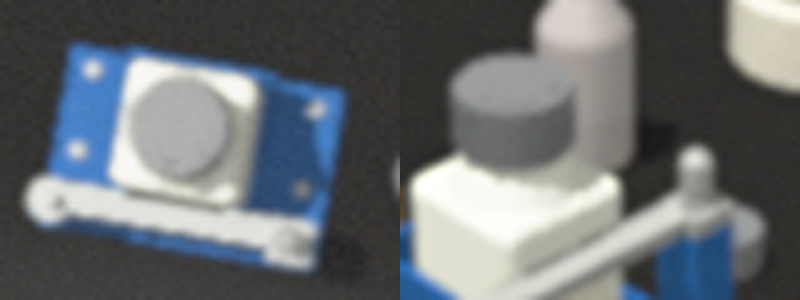

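The pin is home: its knob stands on the bar end at side crop (297,175), with its top at about 126 mm. The bar is still shut. Now the cap.

Request:
send_rows(motion="0 0.0125 0.0485 0 0 0 0;0 0.0125 0.0485 0 0 0 0;0 0.0125 0.0485 0 0 0 0;0 0.0125 0.0485 0 0 0 0;0 0.0125 0.0485 0 0 0 0")

```text
clock: 9.43
position: [0.602, 0.0416, 0.2893]
ee_rot: [-2.904, -1.196, -0.0]
force: [0.3, -0.0, 0.1]
width: 1.002
gripper_force: 0.0
```

Request:
send_rows(motion="0 0 0 -0.04 0 0 0;0 0 0 -0.03 0 0 0;0 0 0 -0.01 0 0 0;0 0 0 0 0 0 0;0 0 0 0 0 0 0")

```text
clock: 10.05
position: [0.603, 0.0382, 0.2106]
ee_rot: [2.906, 1.192, 0.003]
force: [-0.1, 0.1, -0.3]
width: 1.0
gripper_force: 0.0
```

```bash
python3 -c "from h import *; st()"
```

```text
t 10.05 pos [0.603  0.0382 0.2106] ylineYaw -45.4 z [ 0.002  0.    -1.   ] F [-0.1  0.1 -0.3] T [-0.11 -0.05 -0.01] w 92.0 g 0.0 q7 -1.1
```

Request:
send_rows(motion="1 0 0 0 0 0 0;1 0 0 0 0 0 0;1 0 0 0 0 0 0;1 0 0 0 0 0 0;1 0 0 0 0 0 0", force=12)

```text
clock: 10.68
position: [0.6025, 0.0374, 0.2093]
ee_rot: [2.906, 1.192, 0.0]
force: [1.1, -1.2, 0.6]
width: 0.614
gripper_force: 12.0
```

```bash
python3 -c "from h import *; st()"
```

```text
t 10.68 pos [0.6025 0.0374 0.2093] ylineYaw -45.4 z [ 0. -0. -1.] F [ 1.1 -1.2  0.6] T [-0.25 -0.2  -0.03] w 56.5 g 12.0 q7 -1.1
```

Request:
send_rows(motion="1 0 0 0 0 0 0;1 0 0 -0.002 0 0 0;1 0 0 -0.003 0 0 0;1 0 0 -0.002 0 0 0;1 0 0 0 0 0 0", force=55)

```text
clock: 11.3
position: [0.603, 0.0373, 0.2036]
ee_rot: [2.906, 1.191, 0.003]
force: [-1.8, -3.3, 12.6]
width: 0.602
gripper_force: 55.0
```

```bash
python3 -c "from h import *; st()"
```

```text
t 11.3 pos [0.603  0.0373 0.2036] ylineYaw -45.4 z [ 0.002 -0.001 -1.   ] F [-1.8 -3.3 12.6] T [-0.67  0.46  0.08] w 55.4 g 55.0 q7 -1.1
```

Request:
send_rows(motion="1 0 0 -0.001 0 0 0;1 0 0 0 0 0 5;1 0 0 0 0 0 5;1 0 0 0 0 0 5;1 0 0 0 0 0 0")

```text
clock: 11.92
position: [0.6029, 0.038, 0.2032]
ee_rot: [2.724, 1.563, 0.003]
force: [-3.6, -1.3, 16.8]
width: 0.603
gripper_force: 54.9
```

```bash
python3 -c "from h import *; st()"
```

```text
t 11.93 pos [0.6029 0.038  0.2032] ylineYaw -30.3 z [ 0.002  0.    -1.   ] F [-3.6 -1.3 16.8] T [-0.38  0.88  0.04] w 55.5 g 54.9 q7 -0.88
```

Turning freely with almost no torque. Continuing to 60°.

Request:
send_rows(motion="1 0 0 0 0 0 6;1 0 0 0 0 0 6;1 0 0 0 0 0 6;1 0 0 0 0 0 6;1 0 0 0 0 0 6")

```text
clock: 12.55
position: [0.6023, 0.0382, 0.2031]
ee_rot: [2.225, 2.217, 0.001]
force: [-6.8, -0.6, 18.7]
width: 0.602
gripper_force: 55.0
```

Request:
send_rows(motion="1 0 0 0 0 0 5;1 0 0 0 0 0 5;1 0 0 0 0 0 5;1 0 0 0 0 0 0;1 0 0 0 0 0 0")

```text
clock: 13.18
position: [0.6022, 0.0381, 0.2031]
ee_rot: [1.92, 2.485, 0.0]
force: [-5.7, -1.6, 18.9]
width: 0.599
gripper_force: 55.0
```

```bash
python3 - <<'E'
from h import *
st()
s,_=arm.get_image("side");cv2.imwrite("pics/g5.png",cv2.resize(s[170:245,245:345],(800,600),interpolation=cv2.INTER_CUBIC))
E
```

```text
t 13.18 pos [0.6022 0.0381 0.2031] ylineYaw 14.6 z [ 0.001 -0.    -1.   ] F [-5.7 -1.6 18.9] T [-0.54  1.4   0.07] w 55.1 g 55.0 q7 -0.2
```

View pics/g5.png

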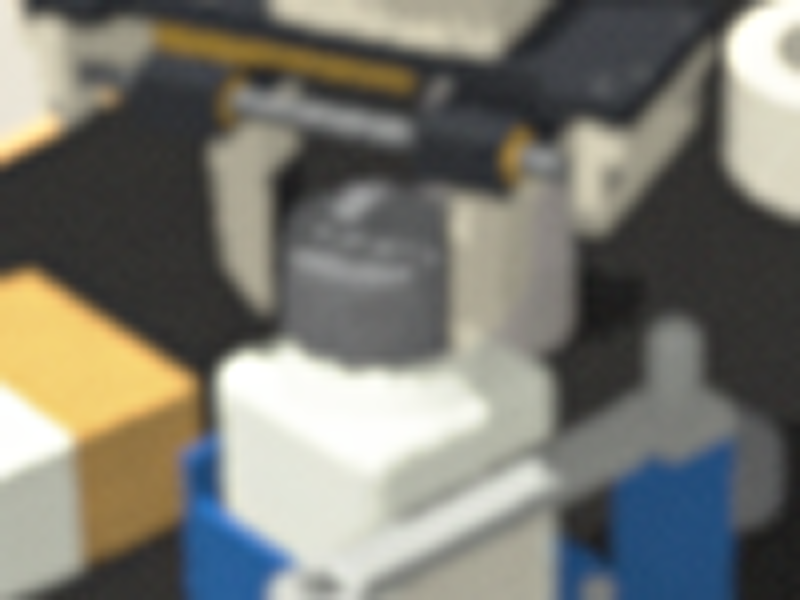

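The cap is gripped at crop (365,270) and pressed down, with the pin in and the bar shut. I'll lift gently first.

Request:
send_rows(motion="1 0 0 0.004 0 0 0;1 0 0 0.005 0 0 0;1 0 0 0.005 0 0 0;1 0 0 0.005 0 0 0;1 0 0 0 0 0 0")

```text
clock: 13.85
position: [0.6024, 0.0379, 0.2205]
ee_rot: [1.921, 2.486, 0.001]
force: [-0.6, -0.6, -0.2]
width: 0.604
gripper_force: 55.0
```

```bash
python3 -c "from h import *; st()"
```

```text
t 13.85 pos [0.6024 0.0379 0.2205] ylineYaw 14.6 z [ 0.  0. -1.] F [-0.6 -0.6 -0.2] T [-0.01 -0.13 -0.02] w 55.6 g 55.0 q7 -0.18
```

Request:
send_rows(motion="1 0 0 0.02 0 0 0;1 0 0 0.03 0 0 0;1 0 0 0.025 0 0 0;1 0 0 0.012 0 0 0;1 0 0 0 0 0 0")

```text
clock: 14.48
position: [0.6025, 0.0378, 0.3074]
ee_rot: [1.921, 2.485, 0.001]
force: [0.0, 0.6, -0.7]
width: 0.601
gripper_force: 55.0
```

Request:
send_rows(motion="1 0 0 0 0 0 0;1 0 0 0 0 0 0;1 0 0 0 0 0 0;1 0 0 0 0 0 0")

```text
clock: 14.98
position: [0.6023, 0.0377, 0.307]
ee_rot: [-1.921, -2.486, 0.0]
force: [0.0, -0.6, -1.4]
width: 0.603
gripper_force: 55.0
```

```bash
python3 - <<'E'
from h import *
st()
s,d=arm.get_image("side");cv2.imwrite("pics/g6.png",cv2.resize(s[125:260,230:410],(800,600),interpolation=cv2.INTER_CUBIC))
E
```

```text
t 14.97 pos [0.6023 0.0377 0.307 ] ylineYaw 14.6 z [-0. -0. -1.] F [ 0.  -0.6 -1.4] T [-0.04 -0.09 -0.02] w 55.4 g 55.0 q7 -0.13
```

View pics/g6.png

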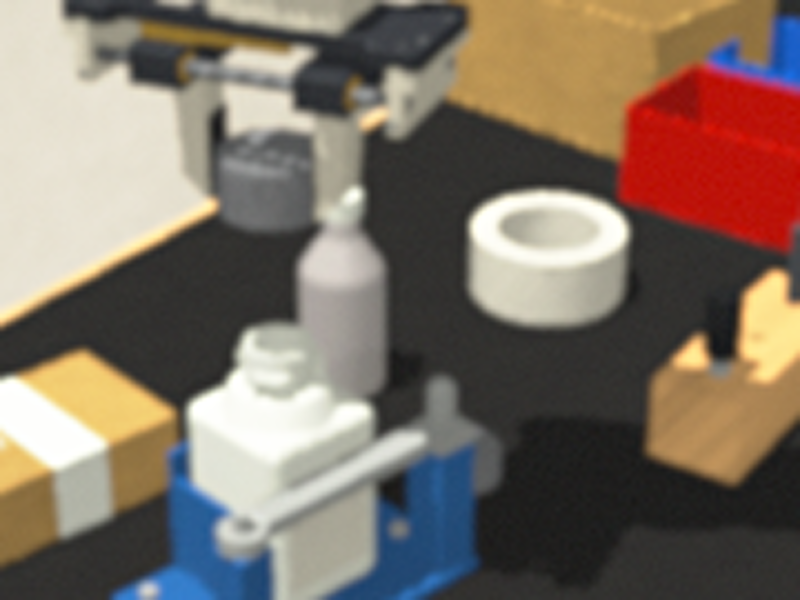

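The cap is held level at (270,180), about 8 cm straight above the open mouth at (275,345). The pin is still in at (440,400), the bar is shut and the bottle is standing.

```bash
python3 -c "from h import *; print(arm.sign_off())"
```

```text
the job is handed in; nothing more can be done
None
```

The job is handed in with the bottle open: the pin is fully home in the keeper bar, and the cap came off and is held level about 8 cm straight above the mouth, at about 15 s of the 58 s allowed.

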